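Sweep the knob weights through the gate into the tray slot

ROBOT

A 7-joint arm with a two-finger parallel gripper is mounted at the origin on the work surface; the furniture and walls round the work are solid. World frame = base frame: x ahead of the robot, y to its left, z up, the work surface at z = 0. Lengths are in mm, angles in rad, forces in N, time in s.
With the tool pointing down it reaches from about 400 to 875 mm from the base axis. Payload 4.4 kg.
Tool frame: the origin (TCP) lies midway between the tips of the shut fingers; the grasp point (between the pads) lies ctrl.tcp_to_grasp behind it (ctrl.tcp_to_grasp is the distance from the TCP to the grasp point, in mm); z points along the fingers, y is the line along which they close (so a half turn about z gives the same grasp; the last joint's range is limited). The gripper opens to 85 mm and grips with 20 to 120 N. Pads are 22 mm wide; open, the fingers measure 114 mm over their backs; the gripper's body (76 mm by 85 mm) begins 54 mm behind the grasp point. The pads swing forward as they close: fully open they stand 13 mm farther back than shut.
Start: joints at [1.249, 0.628, 0.038, 1.517, -0.027, 0.996, -0.02], TCP at [164.491, -628.857, 209.413] pointing down, gripper open.
Joint ranges: [-3.06, 3.06], [-0.37, 2.12], [-1.25, 1.32], [0.18, 2.47], [-1.1, 4.24], [0.23, 1.98], [-2.94, 2.94]. Speed limits (rad/s): [2.57, 2.57, 3.14, 3.14, 3.14, 3.14, 3.14].

INTERFACE

Orientations are given as [roll, pitch, yaw] about the fixed x, y, z axes, in that order (R = Rz(yaw) Ry(pitch) Rx(roll)).
In Python, from cell import ctrl, get_image, get_calibration, workorder, boxes_of, place_of gives the robot as it stands.
- The arm moves only by the tool play_rows, never from a script. Its argument "series" is a list that holds one entry, the list of rows, each a list of 7 numbers: the shift along the world's x, y, z in cm, then the turn, a rotation vector about the world's x, y, z in degrees, then the closure, from 0 (fully open) to 1 (shut). A call has 1 to 20 rows; each row shifts and turns the commanded pose from where the row before left it; what a row does not reach is not made up. A row lasts 1/8 s, in which the tool goes at most 62.5 mm and 10.7 degrees, less where a joint would pass 70% of its speed; a pose out of reach is approached as far as the arm can. A call with a gripper value outside its range is refused whole. The fingers move at their own pace and stop on an object; the grip force is fixed at half the most. Time passes only in rows, so rows that do not move let the fingers close. It gives the time, the measured TCP pose, the force, the opening and the grip force at its end, in the units of the state.
- ctrl.read_state(): the state, without advancing time (a new reading comes with each control period).
- get_image(name): name is "scene" or "side" or "wrist"; returns (picture, depth): 420x560x3 uint8, red, green, blue; 420x560 float32, mm along the optical axis (not along the pixel's ray), 0 where there is no reading.
- get_calibration(name): a dict with "K" (3x3 intrinsics, pixels), "R" (3x3) and "t" (3): a world point X has camera coordinates R X + t; the wrist camera has in their place "mount" (4x4, takes a point from camera to tool coordinates, whose origin is the TCP and whose axes are the flange's). Camera axes: x right, y down, z forward; pixel columns grow to the right and rows downward; lengths in mm; the calibration is good to about 2 mm. A picture is of the moment at which its call begins: read the wrist's pose just before it. get_calibration takes no time and is no camera call.
- workorder.finish_job(): hands the job in; it is judged then, once.
Trained networks look in the newest picture that a camera, given by its name, has taken for a name from the list of things; names that differ only in an ending like _2 or _b are one class to them, and where a whole thing is asked for, a point or a joint stands for the part that bears it (a point fixed in the world has none). Each returns a list of dicts, best first, with "p" (0 to 1); they miss things now and then, are a little off and sometimes report something else, mostly with a low value. They report only what shows in the picture. A call takes as long as a camera call. They do not tell look-alikes from the thing itself.
- boxes_of(target, camera): "pixel" ([column, row] in pixels, amid what is visible of it).
- place_of(target, camera): "pixel" ([column, row] in pixels: a listed point, or the origin of a listed thing).
The state is a dict: "clock": time; "qpos": joint angles; "qd": joint speeds; "tau": joint torques, N m; "eef_pos": TCP position; "tool_rot": TCP orientation; "force": force on the tool from outside, world axes, zero at the start; "torque": the same for the moment, N m; "width": finger opening in mm; "gripper_force": force on a finger pad.
Only numpy, scipy, OpenCV 4.12 (cv2) and the standard library are available. Lean on these libraries where they do the work, as an engineer would, in place of code of your own. Each camera call takes 0.05 s, during which the arm holds its last target. There are 200 camera calls.

TASK

Sweep the three loose steel knob weights along the tray with your fingertips, one at a time, through the narrow gate into its slot: first the largest, right up to the end stop, then the middle one, then the smallest, each pushed up against the one before so that they stand in a closed row. Only push them: do not pick up or tip over any weight, and leave the asphalt core, the dowel and the mallet where they are.

Things in the scene. Friction and masses are not known exactly. Their poses are not given: they have to be found in the camera images.
- tray: Flat grey metal tray fixed to the worktop, 340 mm long (x = the sweeping direction, y across, z up), origin at the centre of its underside. Floor 4 mm above the worktop; side, funnel and slot rails reach 14 mm above the worktop, so fingertips held just above them pass over freely and still meet the weights. Open field x = -160 to -30 mm, 160 mm wide between rails; tray 180 mm wide there, 90 mm at the slot.
- gate (a point): Middle of the gate on the tray floor, tray x = +25 mm. Two funnel rails at 45 deg narrow the field from 160 mm wide at tray x = -30 mm to 50 mm here; beyond is a straight slot 50 mm wide (tray y = -25 to +25 mm).
- slot_end (a point): Middle of the slot's closed end on the tray floor, tray x = +150 mm, at the face of the end stop: a dark steel block 16 mm thick, 66 mm wide, its top 30 mm above the worktop.
- weight_large: The largest of three plain steel knob weights: an upright cylinder 44 mm in diameter and 24 mm tall, with a small knob (about 18 mm wide) on top, 38 mm tall in all, about 0.29 kg. Stands loose on the open field of the tray. Origin at the centre of its underside, z up.
- weight_medium: The middle-sized of three plain steel knob weights: an upright cylinder 38 mm in diameter and 24 mm tall, with a small knob (about 16 mm wide) on top, 38 mm tall in all, about 0.22 kg. Stands loose on the open field of the tray. Origin at the centre of its underside, z up.
- weight_small: The smallest of three plain steel knob weights: an upright cylinder 32 mm in diameter and 24 mm tall, with a small knob (about 14 mm wide) on top, 38 mm tall in all, about 0.16 kg. Stands loose on the open field of the tray. Origin at the centre of its underside, z up.
- core_short: Short rough asphalt core, 85 mm across and 38 mm tall, standing loose just beyond the end stop of the tray. Leave alone. Origin at the centre of its underside.
- dowel: Wooden dowel 26 mm thick and 110 mm long, lying loose beside the slot on the side nearer the robot, roughly along it. Leave alone. Origin at the centre of its underside.
- mallet: Black-headed mallet with a wooden handle, 75 x 221 x 52 mm, lying loose on the worktop to the robot's right. Leave alone. Origin at the centre of its underside.
There are look-alikes about, which are no part of the job. What is shaped like the weight_large but blue or turquoise is not meant.

How it is judged (in metres and radians):
On the way, in this order (a step that is already met when the one before it is completed fails the run):
1. the largest weight stands in the slot at the end stop (x of weight_large in the frame of tray above 0.12 m and y of weight_large in the frame of tray between -0.013 and 0.013 m and z of weight_large in the frame of tray below 0.008 m and angle between weight_large's own z axis and vertical below 0.1 rad), for 0.2 s.
2. the middle weight stands in the slot against the largest (all of step 1 and x of weight_medium in the frame of tray above 0.065 m and y of weight_medium in the frame of tray between -0.013 and 0.013 m and z of weight_medium in the frame of tray below 0.008 m and angle between weight_medium's own z axis and vertical below 0.1 rad and horizontal distance between weight_medium and weight_large below 0.051 m), for 0.2 s.
3. the smallest weight stands in the slot against the middle one (all of step 2 and x of weight_small in the frame of tray above 0.03 m and y of weight_small in the frame of tray between -0.013 and 0.013 m and z of weight_small in the frame of tray below 0.008 m and angle between weight_small's own z axis and vertical below 0.1 rad and horizontal distance between weight_small and weight_medium below 0.045 m), for 0.2 s.
At the end, for the whole second after the job is handed in: All three weights stand upright and at rest on the tray floor inside the slot, in a row from the end stop: largest (gap to the stop at most 8 mm), middle one (gap to the largest at most 10 mm), smallest (gap to the middle one at most 10 mm) (all of step 3 and linear speed of each of weight_large, weight_medium, weight_small below 0.01 m/s); the robot touches nothing.
It fails at once if a weight is lifted or carried (its underside 10 mm or more off the tray floor) (z of any of weight_large, weight_medium, weight_small in the frame of tray above 0.014 m).
It fails at once if a weight is tipped by more than 25 degrees (angle between any of weight_large, weight_medium, weight_small's own z axis and vertical above 0.44 rad).
It fails at once if the core, the dowel or the mallet is moved by more than 20 mm (distance of any of core_short, dowel, mallet from where it was at the start of the episode above 0.02 m).
It also fails if it takes over 64 s, if anything falls off the work surface, if the arm or the gripper's body presses on something with over 40 N, if the wrist force passes 120 N, or if a joint passes its speed limit or range.

## Working session

There is one attempt and no reset: what is moved stays moved. The work goes in short steps, Python scripts to look and compute and a tool call to move; the robot and the scene stay as the last step left them, time stands still between calls to the robot, and variables do not carry over. Pictures are saved under pics/ and viewed, at most 10 in all, crops included, and the job is handed in when it is done.

Besides the shell and the picture viewer there is one more tool, called after "Call:" as name(argument=value, ...), one argument or row to a line, values as JSON. play_rows: Moves the arm, as the interface text tells. Its arguments: {"type":"object","properties":{"series":{"type":"array"}},"required":["series"]}

```bash
mkdir -p pics
cat > h.py <<'E'
import numpy as np,cv2
from cell import ctrl,get_image,get_calibration,workorder,boxes_of,place_of
from scipy.spatial.transform import Rotation as Ro
def toworld(cam,px,z=None,depth=None,st=None):
    c=get_calibration(cam);K=np.array(c["K"])
    ray=np.linalg.inv(K)@np.array([px[0],px[1],1.])
    if "mount" in c:
        M=np.array(c["mount"]);T=np.eye(4);T[:3,:3]=Ro.from_euler('xyz',st["tool_rot"]).as_matrix();T[:3,3]=st["eef_pos"]
        T=T@M;R=T[:3,:3];o=T[:3,3]
    else:
        R=np.array(c["R"]).T;o=-R@np.array(c["t"])
    d=R@ray
    s=depth if depth else (z-o[2])/d[2]
    return o+d*s
E
python3 - <<'E'
from h import *
s=ctrl.read_state();print(s,ctrl.tcp_to_grasp)
for cam in("scene","side"):
    im,d=get_image(cam);cv2.imwrite(f"pics/{cam}0.png",im[:,:,::-1]);np.save(f"{cam}d.npy",d)
    for n in("weight_large","weight_medium","weight_small","gate","slot_end","tray","dowel","core_short","mallet"):
        z={"gate":4,"slot_end":4,"weight_large":4,"weight_medium":4,"weight_small":4}.get(n,0)
        for r in place_of(n,cam)[:4]:
            print(cam,n,np.round(r["pixel"]),round(r["p"],2),toworld(cam,r["pixel"],z).round(1))
E
```

```text
{'clock': 0.0, 'qpos': array([ 1.24921617,  0.6293498 ,  0.03843144,  1.51839683, -0.02701199,
        0.99630746, -0.02001611]), 'qd': array([ 0.00125305, -0.00041228,  0.00057076,  0.00170189, -0.00038389,
       -0.00023188,  0.00088326]), 'tau': array([-2.49259683e-04, -5.63391638e+01,  1.22598588e+00, -1.93440950e+01,
        1.08961310e-02,  1.04411604e-02, -2.46148062e-07]), 'eef_pos': array([ 164.312449  , -628.17810352,  208.4773456 ]), 'tool_rot': array([-3.13964881e+00,  1.03863902e-05,  2.55765390e-01]), 'force': array([ 0.68964362, -1.38901097, -0.50150977]), 'torque': array([ 0.00151824, -0.02379556,  0.0187547 ]), 'gripper_force': 0.0, 'width': 85.55098730176579} 18.700000000000003
scene weight_large [208. 200.] 0.69 [390.5 311.3   4. ]
scene weight_large [277. 198.] 0.66 [529.7 178.5   4. ]
scene weight_large [179. 199.] 0.51 [345.6 381.1   4. ]
scene weight_large [229. 189.] 0.45 [484.3 326.    4. ]
scene weight_medium [259. 212.] 0.74 [434.8 154.8   4. ]
scene weight_medium [278. 200.] 0.17 [521.7 168.    4. ]
scene weight_small [258. 207.] 0.56 [454.3 176.9   4. ]

[... 241 characters left out ...]
7 154.9   0. ]
scene mallet [340. 282.] 0.84 [ 314.8 -197.7    0. ]
side weight_large [237. 292.] 0.98 [403.9 327.4   4. ]
side weight_large [246. 229.] 0.77 [520.5 157.9   4. ]
side weight_large [244. 328.] 0.71 [337.  389.4   4. ]
side weight_large [318. 181.] 0.66 [ 516.6 -124.5    4. ]
side weight_medium [291. 237.] 0.87 [425.4 132.2   4. ]
side weight_small [262. 246.] 0.57 [453.  190.6   4. ]
side slot_end [308. 191.] 0.79 [508.8 -61.9   4. ]
side tray [280. 223.] 0.59 [480.8  92.6   0. ]
side dowel [326. 205.] 0.71 [440.9 -32.5   0. ]
side dowel [286. 216.] 0.67 [488.4  59.8   0. ]
side core_short [319. 178.] 0.58 [ 530.5 -151.2    0. ]
side mallet [404. 189.] 0.84 [ 328. -216.    0.]
```

Run:
```python
import cv2
a=cv2.imread("pics/scene0.png");b=cv2.imread("pics/side0.png")
cv2.imwrite("pics/sc1.png",cv2.resize(a[150:310,150:420],(800,474),interpolation=3))
cv2.imwrite("pics/si1.png",cv2.resize(b[150:350,190:430],(720,600),interpolation=3))
```

```text
(no output)
```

View pics/sc1.png

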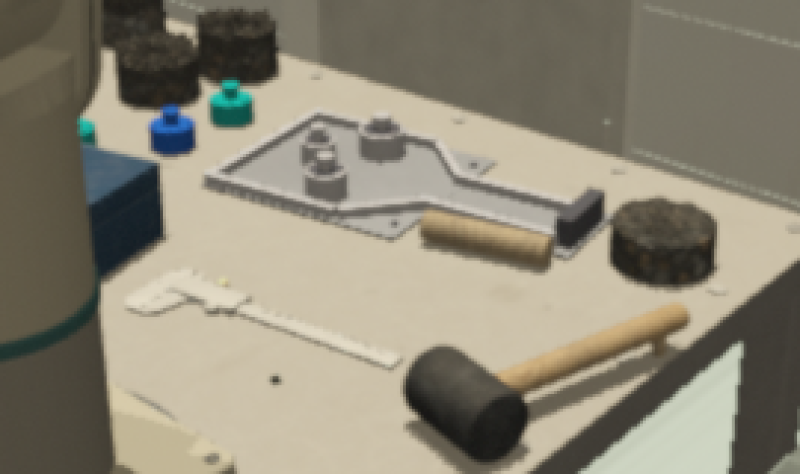

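View pics/si1.png

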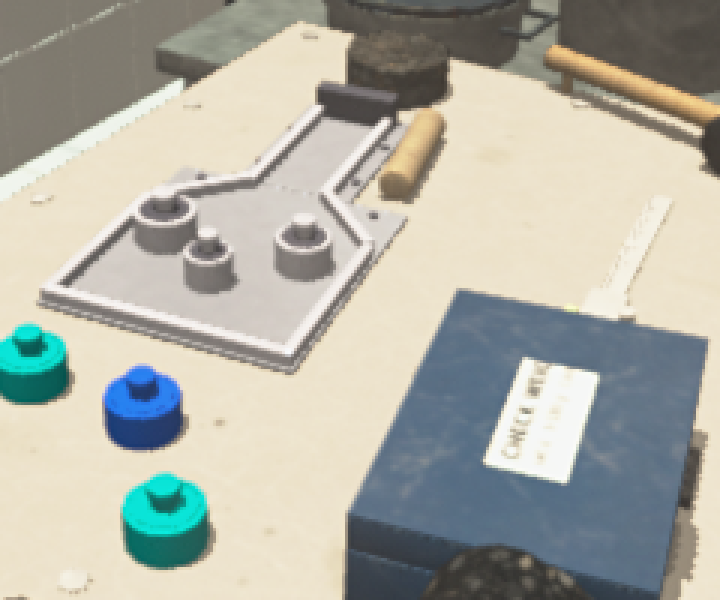

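The steel large weight is at side pixel (245,225). Its look-alikes are the blue one (237,287) and the turquoise ones (199,271) and (245,325), which I reject. The medium is at (291,233) and the small at (260,238). Next I move over the tray with the wrist camera.

Run:
```python
from h import *
print(get_calibration("wrist"))
f=lambda u,v:(190+u/3,150+v/3)
for n,p,z in(("backL",(40,295),14),("backR",(293,352),14),("stopL",(318,88),30),("stopR",(397,100),30),("funL",(135,205),14),("funR",(370,243),14),("gateL",(255,180),14),("gateR",(325,192),14)):
    print(n,toworld("side",f(*p),z).round(1))
```

```text
{'K': array([[297.81165579,   0.        , 277.27212742],
       [  0.        , 297.81165579, 207.42407416],
       [  0.        ,   0.        ,   1.        ]]), 'mount': array([[-1.48282770e-03, -9.44803938e-01, -3.27632903e-01,
         8.53336881e+01],
       [ 9.99998265e-01, -1.77033407e-03,  5.79286989e-04,
        -3.22935569e-01],
       [-1.12733232e-03, -3.27631475e-01,  9.44804925e-01,
        -1.64177752e+02],
       [ 0.00000000e+00,  0.00000000e+00,  0.00000000e+00,
         1.00000000e+00]])}
backL [530.2 273.6  14. ]
backR [364.9 232.   14. ]
stopL [538. -55.  30.]
stopR [475.4 -72.3  30. ]
funL [554.9 151.2  14. ]
funR [393.   99.7  14. ]
gateL [507.3  73.2  14. ]
gateR [456.1  58.8  14. ]
```

Call:
play_rows(
  series=[
    [[2,4,3,0,0,8,0],[3,5,3,0,0,8,0],[3,5,3,0,0,8,0],[3,5,3,0,0,8,0],[3,5,3,0,0,8,0],[3,5,2,0,0,8,0],[3,5,0,0,0,8,0],[3,5,0,0,0,8,0],[2,5,0,0,0,8,0],[2,5,0,0,0,8,0],[2,5,0,0,0,5,0],[1,5,0,0,0,0,0],[0,5,0,0,0,0,0],[0,5,0,0,0,0,0],[0,0,0,0,0,0,0]],
  ],
)

```text
clock: 2.88
eef_pos: [458.4, 56.3, 374.3]
tool_rot: [3.14, -0.002, 1.747]
force: [-0.1, -1.0, -0.1]
width: 85.5
gripper_force: 0.0
```

Run:
```python
from h import *
s=ctrl.read_state();print(s["clock"],s["qpos"].round(2),s["eef_pos"].round(1),s["tool_rot"])
im,d=get_image("wrist");np.save("w1d.npy",d);cv2.imwrite("pics/w1.png",im[:,:,::-1])
for n in("weight_large","weight_medium","weight_small","gate","slot_end","tray","dowel","core_short"):
    z={"tray":0,"dowel":0,"core_short":0}.get(n,4)
    for r in place_of(n,"wrist")[:3]:
        print(n,np.round(r["pixel"]),round(r["p"],2),toworld("wrist",r["pixel"],z,st=s).round(1))
```

```text
2.875 [ 0.31  0.23 -0.61  1.74  0.14  1.21 -0.16] [458.4  56.3 374.3] [ 3.14020315e+00 -1.73507439e-03  1.74744444e+00]
weight_large [322. 101.] 0.61 [517.8 157.6   4. ]
weight_medium [264. 106.] 0.71 [423.1 133.7   4. ]
weight_small [293.  76.] 0.94 [462.5 187.6   4. ]
gate [293. 154.] 0.79 [486.8  62.7   4. ]
slot_end [290. 219.] 0.6 [505.9 -61.6   4. ]
tray [294. 137.] 0.65 [483.2  90.8   0. ]
dowel [258. 198.] 0.69 [438.3 -32.2   0. ]
core_short [291. 255.] 0.97 [ 523.2 -140.     0. ]
core_short [294.  75.] 0.64 [464.7 189.7   0. ]
```

View pics/w1.png

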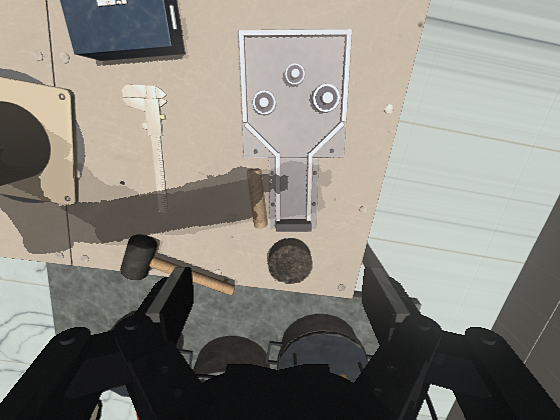

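```bash
cat > fit.py <<'E'
from h import *
from scipy.optimize import least_squares
def tray_fit(im,st,x0=(484.,88.,-1.4)):
    g=im.astype(int)
    m=(g.min(2)>200)&(g.max(2)-g.min(2)<22)
    v,u=np.nonzero(m)
    P=np.array([toworld("wrist",(a,b),14,st=st)[:2] for a,b in zip(u,v)])
    e=3
    L=[(-160-e,0),(-160-e,80+e),(-30-e*.4,80+e),(25-e*.4,25+e),(150,25+e)]
    L+=[(a,-b) for a,b in L]
    seg=[(L[i],L[i+1]) for i in(0,1,2,3,5,6,7,8)]
    def dist(p):
        c,s=np.cos(p[2]),np.sin(p[2]);q=(P-p[:2])@np.array([[c,-s],[s,c]])
        D=[]
        for a,b in seg:
            a=np.array(a);b=np.array(b);t=np.clip((q-a)@(b-a)/((b-a)@(b-a)),0,1)
            D.append(np.linalg.norm(q-a-t[:,None]*(b-a),axis=1))
        return np.min(D,0)
    k=dist(x0)<25;P=P[k]
    r=least_squares(dist,x0,loss="soft_l1",f_scale=3)
    return r.x,len(P),np.median(dist(r.x))
E
python3 - <<'E'
from fit import *
s=ctrl.read_state();im=cv2.imread("pics/w1.png")[:,:,::-1]
p,n,r=tray_fit(im,s);print(p.round(3),n,r)
c,si=np.cos(p[2]),np.sin(p[2]);R=np.array([[c,-si],[si,c]])
for q in((25,0),(150,0)):print(q,(R@q+p[:2]).round(1))
def loc(w):return ((w[:2]-p[:2])@R).round(1)
for n,px in(("large",(322,101)),("medium",(264,106)),("small",(293,76))):
    w=toworld("wrist",px,4,st=s);print(n,w.round(1),loc(w))
for n,px in(("large",(327,97)),("medium",(264,102)),("small",(295,73))):
    w=toworld("wrist",px,42,st=s);print(n,w.round(1),loc(w))
d=np.load("w1d.npy")
# weight body tops by depth
print(toworld("wrist",(326,98),depth=float(d[98,326]),st=s),toworld("wrist",(294,170),depth=float(d[170,294]),st=s))
im2=im[15:240,220:370,::-1];cv2.imwrite("pics/w1c.png",cv2.resize(im2,None,fx=2.6,fy=2.6,interpolation=3))
E
```

```text
Traceback (most recent call last):
  File "fit.py", line 7, in tray_fit
    P=np.array([toworld("wrist",(a,b),14,st=st)[:2] for a,b in zip(u,v)])
                ~~~~~~~^^^^^^^^^^^^^^^^^^^^^^^^
  File "h.py", line 5, in toworld
    c=get_calibration(cam);K=np.array(c["K"])
ValueError: time passes only in moves, steps and waits
```

Too many calibration calls; I'll cache it.

```bash
sed -i 's/^def toworld/import functools\n@functools.lru_cache(None)\ndef cal(c): return get_calibration(c)\ndef toworld/; s/c=get_calibration(cam);/c=cal(cam);/' h.py
cat > run1.py <<'E'
from fit import *
s=ctrl.read_state();im=cv2.imread("pics/w1.png")[:,:,::-1]
p,n,r=tray_fit(im,s);print(s["clock"],p.round(3),n,r)
c,si=np.cos(p[2]),np.sin(p[2]);R=np.array([[c,-si],[si,c]])
for q in((25,0),(150,0)):print(q,(R@q+p[:2]).round(1))
def loc(w):return ((w[:2]-p[:2])@R).round(1)
for n,px in(("large",(322,101)),("medium",(264,106)),("small",(293,76))):
    w=toworld("wrist",px,4,st=s);print(n,w.round(1),loc(w))
for n,px in(("large",(327,97)),("medium",(264,102)),("small",(295,73))):
    w=toworld("wrist",px,42,st=s);print(n,w.round(1),loc(w))
d=np.load("w1d.npy")
print(toworld("wrist",(294,170),depth=float(d[170,294]),st=s))
im2=im[15:240,220:370,::-1];cv2.imwrite("pics/w1c.png",cv2.resize(im2,None,fx=2.6,fy=2.6,interpolation=3))
E
python3 run1.py
```

```text
3.325 [483.304  81.398  -1.397] 1943 1.8108923502361165
(25, 0) [487.6  56.8]
(150, 0) [509.3 -66.3]
large [519.3 151.6   4. ] [-62.9  47.6]
medium [423.9 127.5   4. ] [-55.8 -50.5]
small [463.9 181.6   4. ] [-102.    -1.7]
large [520.5 157.4  42. ] [-68.4  49.8]
medium [424.5 133.9  42. ] [-61.9 -48.8]
small [464.9 182.9  42. ] [-103.2   -0.6]
[494.25025685  27.51265332   3.68022946]
```

View pics/w1c.png

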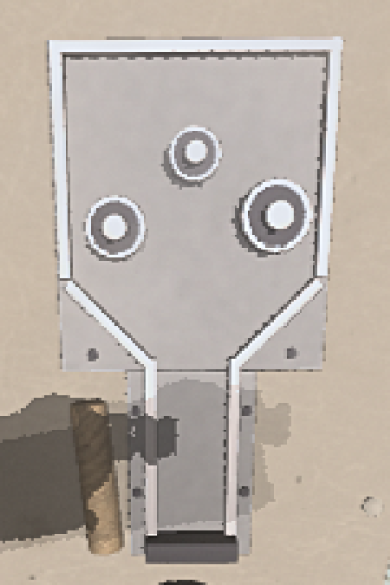

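```bash
sed -i 's/^s=ctrl.read_state();/n0=ctrl.read_state();print(n0["eef_pos"],n0["tool_rot"]);s=dict(clock=0,eef_pos=np.array([458.4,56.3,374.3]),tool_rot=[3.1402,-.001735,1.74744]);/' run1.py; python3 run1.py
python3 - <<'E'
from h import *
for i in range(4):
    n0=ctrl.read_state();print(n0["eef_pos"].round(1),n0["tool_rot"].round(4))
    get_image("wrist")
E
```

```text
[458.9260613   50.87576334 373.72237014] [-3.14143788e+00  1.24751538e-04  1.73754269e+00]
0 [482.92   87.95   -1.387] 1940 1.8465365283553297
(25, 0) [487.5  63.4]
(150, 0) [510.4 -59.5]
large [518.3 158.4   4. ] [-62.8  47.7]
medium [423.  133.4   4. ] [-55.6 -50.6]
small [462.6 187.9   4. ] [-102.    -1.7]
large [519.4 164.2  42. ] [-68.3  49.8]
medium [423.5 139.7  42. ] [-61.8 -48.9]
small [463.5 189.2  42. ] [-103.1   -0.6]
[494.39643968  34.06570482   4.25309482]
[458.9  50.9 373.7] [-3.1414e+00  1.0000e-04  1.7375e+00]
[458.9  51.1 373.8] [-3.1415e+00  1.0000e-04  1.7379e+00]
[458.9  51.3 373.8] [-3.1416  0.      1.7383]
[458.9  51.4 373.8] [-3.1416 -0.      1.7386]
```

```bash
cat > look.py <<'E'
from fit import *
import sys
def look(tag,k=(0,0,0)):
    get_image("wrist")
    s=ctrl.read_state();im,d=get_image("wrist");cv2.imwrite(f"pics/{tag}.png",im[:,:,::-1])
    s2=ctrl.read_state();print(s["clock"],s["eef_pos"].round(1),s2["eef_pos"].round(1),s["tool_rot"].round(4))
    p,n,r=tray_fit(im,s);print("tray",p.round(3),n,round(r,1))
    c,si=np.cos(p[2]),np.sin(p[2]);R=np.array([[c,-si],[si,c]])
    g=cv2.cvtColor(im,cv2.COLOR_RGB2GRAY)
    for n,z in(("gate",4),("slot_end",4),("weight_large",4),("weight_medium",4),("weight_small",4)):
        for q in place_of(n,"wrist")[:1]:
            w=toworld("wrist",q["pixel"],z,st=s);print(n,np.round(q["pixel"]),round(q["p"],2),w.round(1),((w[:2]-p[:2])@R).round(1))
    return im,d,s,p,R
if __name__=="__main__": 
    im,d,s,p,R=look(sys.argv[1])
    print("z floor",toworld("wrist",(294,170),depth=float(d[170,294]),st=s).round(1))
    # body tops: depth points 24..32 mm high clustered
    H,W=d.shape;v,u=np.mgrid[0:H,0:W];M=(d>0)&(v<240)&(u>200)&(u<380)
    P=np.array([toworld("wrist",(a,b),depth=float(e),st=s) for a,b,e in zip(u[M],v[M],d[M])])
    L=(P[:,:2]-p[:2])@R
    k=(P[:,2]>34)&(P[:,2]<50)&(abs(L[:,1])<80)&(L[:,0]>-158)&(L[:,0]<140)
    from scipy.cluster.hierarchy import fclusterdata
    if k.sum()>2:
        lab=fclusterdata(P[k],12,criterion="distance")
        for i in set(lab):
            print("knob",P[k][lab==i].mean(0).round(1),L[k][lab==i].mean(0).round(1),(lab==i).sum())
E
python3 look.py w2
```

```text
3.575 [458.9  51.6 373.8] [458.9  51.7 373.8] [ 3.1416 -0.      1.739 ]
tray [482.751  87.911  -1.388] 1970 1.8
gate [294. 150.] 0.7 [487.5  63.7   4. ] [24.7  0.2]
slot_end [292. 217.] 0.93 [507.1 -62.3   4. ] [152.1  -3.3]
weight_large [323.  96.] 0.82 [518.6 160.    4. ] [-64.4  48.4]
weight_medium [262. 102.] 0.59 [419.6 134.2   4. ] [-57.  -53.7]
weight_small [293. 136.] 0.33 [481.7  87.    4. ] [ 0.7 -1.2]
z floor [494.1  28.6   5.2]
knob [422.9 139.6  41.3] [-61.7 -49.5] 85
knob [463.5 189.3  41.2] [-103.2   -0.5] 70
knob [519.8 163.6  41.3] [-67.7  50.2] 110
```

The w2 picture and fit agree. In the tray frame the large is at (-68,50), the medium at (-62,-50) and the small at (-103,0) mm. I'll approach behind the large weight with the fingers about 20 mm apart, so it nests between the tips.

Call:
play_rows(
  series=[
    [[1,1.9,-3.9,0,0,-4.4,0.77],[1,1.9,-3.9,0,0,-4.4,0.77],[1,1.9,-3.9,0,0,-4.4,0.77],[1,1.9,-3.9,0,0,-4.4,0.77],[1,1.9,-3.9,0,0,-4.4,0.77],[1,1.9,-3.9,0,0,-4.4,0.77],[1,1.9,-3.9,0,0,-4.4,0.77],[1,1.9,-3.9,0,0,-4.4,0.77],[0,0,0,0,0,0,0.77],[0,0,0,0,0,0,0.77],[0,0,0,0,0,0,0.77]],
  ],
)

```text
clock: 5.25
eef_pos: [539.8, 203.1, 63.4]
tool_rot: [3.14, -0.001, 1.124]
force: [0.3, -0.1, -0.4]
width: 19.8
gripper_force: 0.0
```

Call:
play_rows(
  series=[
    [[0,0.1,-1.5,0,0,0,0.77],[0,0.1,-1.5,0,0,0,0.77],[0,0,-1.4,0,0,0,0.77],[0,0,0,0,0,0,0.77],[-0.37,-0.74,0,0,0,0,0.77],[-0.37,-0.74,0,0,0,0,0.77],[-0.37,-0.74,0,0,0,0,0.77],[-0.37,-0.74,0,0,0,0,0.77],[-0.37,-0.74,0,0,0,0,0.77],[-0.37,-0.74,0,0,0,0,0.77],[-0.37,-0.74,0,0,0,0,0.77],[-0.37,-0.74,0,0,0,0,0.77],[-0.37,-0.74,0,0,0,0,0.77],[-0.37,-0.74,0,0,0,0,0.77],[-0.37,-0.74,0,0,0,0,0.77],[0,0,0,0,0,0,0.77]],
  ],
)

```text
clock: 7.25
eef_pos: [497.7, 123.4, 17.7]
tool_rot: [-3.141, 0.001, 1.124]
force: [-0.4, 1.3, 0.1]
width: 19.8
gripper_force: 0.0
```

```bash
cat > quick.py <<'E'
from h import *
import sys
p=np.array([482.75,87.9,-1.388]);c,si=np.cos(p[2]),np.sin(p[2]);R=np.array([[c,-si],[si,c]])
get_image("side")
s=ctrl.read_state();print(s["clock"],"tcp",s["eef_pos"].round(1),"tray",((s["eef_pos"][:2]-p[:2])@R).round(1),"yaw-rel",round(np.degrees(s["tool_rot"][2]-1.7536),1),s["force"].round(1),s["width"].round(1))
for cam in("wrist","side"):
    im,d=get_image(cam);cv2.imwrite(f"pics/{sys.argv[1]}_{cam}.png",im[:,:,::-1])
    H,W=d.shape;v,u=np.mgrid[0:H,0:W];M=d>0
    P=[];K=np.array(cal(cam)["K"])
    o=toworld(cam,(0,0),depth=1e-9,st=s)
    bx=[toworld(cam,q,depth=1.,st=s)-o for q in((0,0),(1,0),(0,1))]
    D=bx[0]+u[M][:,None]*(bx[1]-bx[0])+v[M][:,None]*(bx[2]-bx[0])
    P=o+D*d[M][:,None];L=(P[:,:2]-p[:2])@R
    col=im[M].astype(int)
    k=(P[:,2]>35)&(P[:,2]<46)&(abs(L[:,1])<78)&(L[:,0]>-158)&(L[:,0]<146)
    print(cam,k.sum())
    if 3<k.sum()<6000:
        from scipy.cluster.hierarchy import fclusterdata
        lab=fclusterdata(P[k],8,criterion="distance")
        for i in set(lab):
            if (lab==i).sum()>5: print(" knob",P[k][lab==i].mean(0).round(1),L[k][lab==i].mean(0).round(1),(lab==i).sum(),col[k][lab==i].mean(0).round())
E
python3 quick.py q1
```

```text
Traceback (most recent call last):
  File "quick.py", line 5, in <module>
    s=ctrl.read_state();print(s["clock"],"tcp",s["eef_pos"].round(1),"tray",((s["eef_pos"][:2]-p[:2])@R).round(1),"yaw-rel",round(np.degrees(s["tool_rot"][2]-1.7536),1),s["force"].round(1),s["width"].round(1))
                                                                                                                                                                                             ^^^^^^^^^^^^^^^^
AttributeError: 'float' object has no attribute 'round'
```

```bash
sed -i 's/s\["width"\].round(1)/s["width"]/' quick.py; python3 quick.py q1
```

```text
7.35 tcp [498.4 124.6  17.9] tray [-33.2  22. ] yaw-rel -36.0 [-0.   0.5  0.1] 19.605963309708578
wrist 2505
 knob [424.4 141.2  40.6] [-63.  -47.7] 683 [181. 175. 173.]
 knob [464.5 190.5  40.9] [-104.2    0.7] 682 [195. 190. 188.]
 knob [520.3 165.2  41.3] [-69.2  51. ] 1006 [216. 213. 212.]
 knob [490.9 136.3  44.1] [-46.1  16.8] 70 [49. 48. 47.]
 knob [513.  126.1  44.1] [-32.1  36.7] 64 [46. 45. 44.]
side 167
 knob [420.5 141.3  41.4] [-63.8 -51.5] 49 [188. 181. 176.]
 knob [461.  191.1  41.5] [-105.4   -2.6] 40 [185. 178. 174.]
 knob [517.3 165.9  41.8] [-70.4  48.1] 53 [194. 188. 184.]
 knob [511.6 124.7  44.1] [-30.9  35. ] 10 [77. 74. 71.]
 knob [485.4 131.5  43.5] [-42.3  10.6] 15 [96. 95. 90.]
```

View pics/q1_wrist.png

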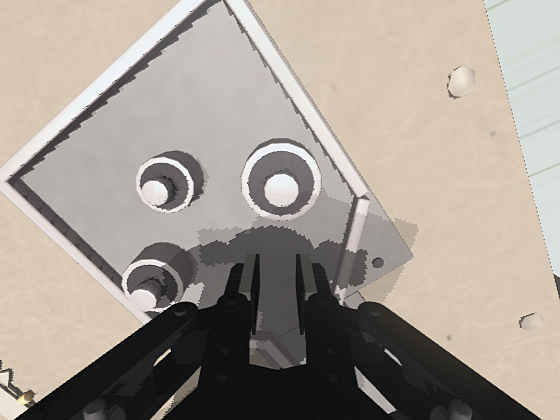

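The fingers passed over the weight, with its knob going through the gap, and nothing moved. The half-open tips evidently sit higher than the TCP. I'll measure tip height from the depth images.

Run:
```python
from h import *
s=ctrl.read_state();t=s["eef_pos"];print(t.round(1),s["clock"])
a=s["tool_rot"][2]
for cam in("wrist","side","scene"):
    im,d=get_image(cam);H,W=d.shape;v,u=np.mgrid[0:H,0:W];M=(d>0)
    o=toworld(cam,(0,0),depth=1e-9,st=s);b=[toworld(cam,q,depth=1.,st=s)-o for q in((0,0),(1,0),(0,1))]
    P=o+(b[0]+u[M][:,None]*(b[1]-b[0])+v[M][:,None]*(b[2]-b[0]))*d[M][:,None]
    q=P[:,:2]-t[:2];tx=q@[np.cos(a),np.sin(a)];ty=q@[np.sin(a),-np.cos(a)]
    k=(abs(tx)<25)&(abs(ty)<45)&(P[:,2]>9)&(P[:,2]<90)
    print(cam,k.sum())
    for lo in range(9,80,4):
        j=k&(P[:,2]>=lo)&(P[:,2]<lo+4)
        if j.sum()>2:print(lo,j.sum(),"tx",np.percentile(tx[j],[3,97]).round(),"ty",np.percentile(ty[j],[3,97]).round(),im[M][j].mean(0).round())
```

```text
[498.4 124.9  17.8] 7.45
wrist 5302
9 140 tx [-24.   9.] ty [40. 45.] [88. 84. 83.]
13 183 tx [-24.   6.] ty [41. 45.] [112. 107. 105.]
25 44 tx [24. 25.] ty [-3.  8.] [195. 186. 184.]
37 4 tx [ 8. 10.] ty [-9. 10.] [47. 45. 45.]
41 87 tx [-2. 12.] ty [-15.  16.] [47. 46. 45.]
45 207 tx [-9. 12.] ty [-21.  22.] [46. 45. 44.]
49 238 tx [ 2. 12.] ty [-22.  23.] [41. 40. 40.]
53 281 tx [-8. 12.] ty [-22.  23.] [41. 41. 40.]
57 299 tx [ 1. 12.] ty [-22.  23.] [39. 39. 38.]
61 307 tx [-8. 12.] ty [-22.  23.] [39. 39. 38.]
65 335 tx [-1. 12.] ty [-22.  23.] [38. 38. 37.]
69 323 tx [-8. 12.] ty [-22.  23.] [40. 39. 39.]
73 477 tx [-9. 12.] ty [-15.  16.] [44. 43. 42.]
77 396 tx [-8. 13.] ty [-21.  22.] [30. 30. 30.]
side 367
9 17 tx [-16.   7.] ty [37. 45.] [111. 106. 102.]
13 18 tx [-16.  18.] ty [17. 45.] [138. 131. 127.]
25 4 tx [21. 23.] ty [-0. 12.] [203. 195. 189.]
37 3 tx [-5.  5.] ty [-13. -12.] [104. 103.  98.]
41 15 tx [-10.   9.] ty [-17.  14.] [88. 86. 82.]
45 20 tx [-8. 11.] ty [-21.  13.] [76. 74. 70.]
49 28 tx [-5. 11.] ty [-23.  14.] [76. 74. 69.]
53 32 tx [-7. 10.] ty [-22.
[... 370 characters left out ...]
3 16 tx [-22.  23.] ty [-10.  45.] [115. 110. 103.]
17 10 tx [16. 25.] ty [-12.  11.] [102.  97.  91.]
21 6 tx [21. 25.] ty [-9. 13.] [102.  97.  91.]
25 7 tx [20. 23.] ty [-13.  10.] [109. 105.  98.]
41 13 tx [-14.   7.] ty [-20.  12.] [96. 92. 86.]
45 16 tx [-14.   4.] ty [-20.  20.] [88. 85. 77.]
49 19 tx [-15.   6.] ty [-24.  21.] [70. 67. 62.]
53 19 tx [-14.   5.] ty [-23.  20.] [68. 67. 60.]
57 22 tx [-13.   6.] ty [-24.  20.] [71. 69. 62.]
61 19 tx [-13.   3.] ty [-25.  16.] [67. 65. 58.]
65 21 tx [-12.   6.] ty [-24.  18.] [67. 65. 58.]
69 18 tx [-14.   5.] ty [-25.  20.] [66. 64. 57.]
73 20 tx [-14.   7.] ty [-25.  19.] [68. 66. 59.]
77 16 tx [-13.   0.] ty [-28.  23.] [59. 57. 51.]
```

Call:
play_rows(
  series=[
    [[0,0,2,0,0,0,0.77],[0,0,2,0,0,0,0.77],[0.8,1.6,0.3,0,0,0,0.77],[0.8,1.6,0,0,0,0,0.77],[0.9,1.6,0,0,0,0,0.77],[0.9,1.7,0,0,0,0,0.77],[0.8,1.6,0,0,0,0,0.77],[0,0,0,0,0,0,0.77],[0,0,-2,0,0,0,0.77],[0,0,-2,0,0,0,0.77],[0,0,-1.5,0,0,0,0.77],[0,0,0,0,0,0,0.77],[0,0,0,0,0,0,0.77]],
  ],
)

```text
clock: 9.22
eef_pos: [540.4, 205.4, 6.2]
tool_rot: [3.141, -0.0, 1.125]
force: [0.1, 0.8, -0.2]
width: 19.8
gripper_force: 0.0
```

```bash
cat > tip.py <<'E'
from h import *
s=ctrl.read_state();t=s["eef_pos"];print(t.round(1),s["clock"],s["force"].round(1))
a=s["tool_rot"][2]
for cam in("wrist","side"):
    im,d=get_image(cam);H,W=d.shape;v,u=np.mgrid[0:H,0:W];M=(d>0)
    o=toworld(cam,(0,0),depth=1e-9,st=s);b=[toworld(cam,q,depth=1.,st=s)-o for q in((0,0),(1,0),(0,1))]
    P=o+(b[0]+u[M][:,None]*(b[1]-b[0])+v[M][:,None]*(b[2]-b[0]))*d[M][:,None]
    q=P[:,:2]-t[:2];tx=q@[np.cos(a),np.sin(a)];ty=q@[np.sin(a),-np.cos(a)]
    k=(abs(tx)<25)&(abs(ty)<45)&(im[M].max(1)<95)
    for lo in range(8,52,3):
        j=k&(P[:,2]>=lo)&(P[:,2]<lo+3)
        if j.sum()>2:print(cam,lo,j.sum(),"tx",np.percentile(tx[j],[3,97]).round(),"ty",np.percentile(ty[j],[3,97]).round(),im[M][j].mean(0).round())
E
python3 tip.py
```

```text
[540.4 205.4   6.2] 9.225 [ 0.1  0.8 -0.2]
wrist 8 110 tx [-25.  23.] ty [-6. 11.] [73. 70. 68.]
wrist 11 158 tx [-25.  21.] ty [-6. 11.] [78. 74. 73.]
wrist 14 70 tx [-25.  14.] ty [-7.  9.] [73. 70. 69.]
wrist 17 53 tx [-25. -24.] ty [-6.  4.] [68. 64. 64.]
wrist 20 61 tx [-25. -24.] ty [-6.  6.] [66. 63. 63.]
wrist 23 66 tx [-25. -24.] ty [-7.  4.] [67. 64. 64.]
wrist 26 32 tx [-25. -24.] ty [-7.  4.] [71. 68. 67.]
wrist 29 45 tx [ 1. 11.] ty [-15.  12.] [41. 40. 39.]
wrist 32 128 tx [-6. 12.] ty [-20.  20.] [45. 44. 42.]
wrist 35 160 tx [-8. 12.] ty [-21.  22.] [44. 43. 41.]
wrist 38 188 tx [ 2. 12.] ty [-22.  23.] [40. 39. 38.]
wrist 41 216 tx [-7. 12.] ty [-21.  23.] [39. 38. 37.]
wrist 44 196 tx [-8. 12.] ty [-22.  23.] [40. 39. 38.]
wrist 47 227 tx [-2. 12.] ty [-22.  23.] [39. 38. 37.]
wrist 50 237 tx [-8. 12.] ty [-22.  23.] [37. 36. 35.]
side 29 6 tx [-9.  4.] ty [-14.  14.] [74. 73. 70.]
side 32 9 tx [-4.  9.] ty [-16.  12.] [62. 62. 59.]
side 35 8 tx [-4.  9.] ty [-20.  12.] [49. 48. 47.]
side 38 10 tx [-7.  9.] ty [-23.  10.] [48. 48. 47.]
side 41 21 tx [-6.  9.] ty [-23.  11.] [44. 44. 44.]
side 44 14 tx [-6. 10.] ty [-25.  13.] [49. 48. 48.]
side 47 19 tx [-7. 10.] ty [-23.  12.] [48. 49. 48.]
side 50 22 tx [-9. 11.] ty [-23.  13.] [54. 54. 52.]
```

Call:
play_rows(
  series=[
    [[0,0,-1.1,0,0,0,0.77],[0,0,0,0,0,0,0.77],[0,0,0,0,0,0,0.77],[-0.34,-0.69,0,0,0,0,0.77],[-0.34,-0.69,0,0,0,0,0.77],[-0.34,-0.69,0,0,0,0,0.77],[-0.34,-0.69,0,0,0,0,0.77],[-0.34,-0.69,0,0,0,0,0.77]],
  ],
)

```text
clock: 10.32
eef_pos: [523.1, 170.6, -5.1]
tool_rot: [3.141, -0.001, 1.125]
force: [1.3, 1.0, -0.5]
width: 19.8
gripper_force: 0.7
```

```bash
python3 quick.py q2
```

```text
10.375 tcp [522.4 169.   -5.2] tray [-72.5  53.8] yaw-rel -36.1 [0.4 0.3 1.1] 19.696656299860358
wrist 2618
 knob [465.  191.4  40.5] [-105.1    1.3] 744 [114. 109. 108.]
 knob [512.5 182.9  40.6] [-88.   46.6] 431 [33. 33. 33.]
 knob [510.9 144.2  40.7] [-50.2  37.9] 1012 [87. 83. 83.]
 knob [540.4 169.6  40.6] [-69.8  71.5] 431 [42. 41. 40.]
side 201
 knob [420.6 141.2  41.8] [-63.7 -51.4] 46 [193. 186. 181.]
 knob [461.1 191.   41.4] [-105.4   -2.6] 40 [150. 143. 139.]
 knob [536.9 170.4  40.9] [-71.3  68.3] 25 [67. 64. 59.]
 knob [505.1 143.4  41.2] [-50.5  32.1] 36 [109. 104. 101.]
 knob [506.2 179.8  41. ] [-86.1  39.7] 54 [61. 60. 58.]
```

Call:
play_rows(
  series=[
    [[-0.35,-0.7,0,0,0,0,0.77],[-0.35,-0.7,0,0,0,0,0.77],[-0.35,-0.7,0,0,0,0,0.77],[-0.35,-0.7,0,0,0,0,0.77],[-0.35,-0.7,0,0,0,0,0.77],[-0.35,-0.7,0,0,0,0,0.77],[-0.35,-0.7,0,0,0,0,0.77],[-0.35,-0.7,0,0,0,0,0.77],[-0.22,-0.28,0,0,0,6,0.77],[-0.22,-0.28,0,0,0,6,0.77],[-0.22,-0.28,0,0,0,6,0.77],[-0.23,-0.29,0,0,0,6,0.77],[-0.23,-0.29,0,0,0,6,0.77],[-0.23,-0.29,0,0,0,6,0.77],[0,0,0,0,0,0,0.77]],
  ],
)

```text
clock: 12.35
eef_pos: [481.1, 97.4, -5.3]
tool_rot: [-3.141, -0.0, 1.752]
force: [0.1, 1.6, -0.2]
width: 19.9
gripper_force: 0.9
```

```bash
python3 quick.py q3
```

```text
12.4 tcp [481.1  97.4  -5.3] tray [-9.7  0.2] yaw-rel -0.1 [-0.9  1.5  1.3] 19.632480860866906
wrist 4329
 knob [463.2 190.1  41.4] [-104.1   -0.7] 1195 [229. 229. 232.]
 knob [423.4 141.2  41.1] [-63.2 -48.7] 1240 [212. 206. 205.]
 knob [495.7 108.   40.7] [-17.4  16.4] 439 [47. 46. 45.]
 knob [483.4  68.3  40.8] [19.4 -2.9] 1006 [100.  95.  94.]
 knob [465.2 102.4  40.6] [-17.5 -14.6] 449 [38. 38. 37.]
side 171
 knob [461.1 191.1  41.5] [-105.4   -2.6] 40 [191. 184. 180.]
 knob [420.6 141.2  41.5] [-63.7 -51.4] 47 [191. 184. 179.]
 knob [494.4 103.2  40.3] [-12.9  14.2] 42 [76. 73. 68.]
 knob [462.9  99.9  40.2] [-15.4 -17.3] 42 [74. 72. 68.]
```

Call:
play_rows(
  series=[
    [[0.16,-0.88,0,0,0,0,0.77],[0.16,-0.88,0,0,0,0,0.77],[0.16,-0.88,0,0,0,0,0.77],[0.16,-0.88,0,0,0,0,0.77],[0.16,-0.88,0,0,0,0,0.77],[0.16,-0.88,0,0,0,0,0.77],[0.16,-0.88,0,0,0,0,0.77],[0.16,-0.88,0,0,0,0,0.77],[0.16,-0.88,0,0,0,0,0.77],[0.16,-0.88,0,0,0,0,0.77],[0.16,-0.88,0,0,0,0,0.77],[0.05,-0.3,0,0,0,0,0.77],[0,0,0,0,0,0,0.77]],
  ],
)

```text
clock: 14.12
eef_pos: [499.8, -2.6, -5.2]
tool_rot: [-3.141, 0.0, 1.753]
force: [0.2, 0.1, 0.3]
width: 19.5
gripper_force: 0.0
```

```bash
python3 quick.py q4
```

```text
14.175 tcp [499.7  -2.4  -5.2] tray [91.8  0.3] yaw-rel -0.0 [-0.7  0.8  0.1] 19.541605581443413
wrist 1890
 knob [514.3   8.2  40.7] [84.1 16.5] 442 [45. 44. 43.]
 knob [505.5 -30.3  40.8] [120.3   0.9] 1001 [92. 88. 87.]
 knob [483.8   2.6  40.6] [ 84.1 -14.4] 447 [35. 35. 34.]
side 172
 knob [ 4.811e+02 -4.000e-01  4.060e+01] [ 86.5 -17.7] 38 [75. 73. 69.]
 knob [511.4 -29.6  40.9] [120.8   6.8] 7 [93. 89. 86.]
 knob [513.    3.3  40.7] [88.7 14.3] 40 [79. 75. 70.]
 knob [420.4 141.5  41.9] [-64.1 -51.6] 47 [195. 189. 184.]
 knob [461.  191.1  41.5] [-105.5   -2.6] 40 [191. 185. 180.]
```

Call:
play_rows(
  series=[
    [[0.07,-0.39,0,0,0,0,0.77],[0.07,-0.39,0,0,0,0,0.77],[0,0,0,0,0,0,0.77]],
  ],
)

```text
clock: 14.65
eef_pos: [501.1, -7.7, -5.1]
tool_rot: [3.14, -0.003, 1.755]
force: [-1.5, 5.2, 0.5]
width: 19.6
gripper_force: 2.4
```

Call:
play_rows(
  series=[
    [[-0.18,0.98,0,0,0,0,0.77],[0,0,2.5,0,0,0,0.77],[0,0,2.5,0,0,0,0.77],[-0.6,1,1,0,0,2.4,0.77],[-1.2,1.8,0,0,0,4.5,0.77],[-1.2,1.8,0,0,0,4.5,0.77],[-1.2,1.8,0,0,0,4.5,0.77],[-1.2,1.8,0,0,0,4.5,0.77],[-1.2,1.8,0,0,0,4.5,0.77],[-1.2,1.8,0,0,0,4.5,0.77],[-1.2,1.8,0,0,0,4.5,0.77],[-1.2,1.8,0,0,0,4.5,0.77],[-0.6,1,0,0,0,0,0.77],[0,0,0,0,0,0,0.77],[0,0,0,0,0,0,0.77]],
  ],
)

```text
clock: 16.52
eef_pos: [391.7, 163.3, 54.7]
tool_rot: [-3.141, 0.001, 2.422]
force: [0.3, -0.3, -0.7]
width: 19.6
gripper_force: 0.0
```

```bash
python3 quick.py q5
```

```text
16.575 tcp [391.8 163.2  54.7] tray [-90.6 -75.8] yaw-rel 38.3 [-0.3  0.4 -0.2] 19.463029477222083
wrist 757
 knob [421.  141.2  40.9] [-63.7 -51.1] 413 [172. 164. 162.]
 knob [461.3 190.4  40.7] [-104.7   -2.5] 344 [185. 179. 177.]
side 93
 knob [461.1 191.   41.4] [-105.3   -2.5] 40 [191. 184. 180.]
 knob [420.6 141.5  41.5] [-64.  -51.4] 48 [179. 171. 166.]
```

Call:
play_rows(
  series=[
    [[-0.13,0.45,-1,0,0,0,0.77],[0,0,-2.5,0,0,0,0.77],[0,0,-2.5,0,0,0,0.77],[0,0,0,0,0,0,0.77],[0,0,0,0,0,0,0.77],[0.61,-0.53,0,0,0,0,0.77],[0.61,-0.53,0,0,0,0,0.77],[0.61,-0.53,0,0,0,0,0.77],[0.61,-0.53,0,0,0,0,0.77],[0.61,-0.53,0,0,0,0,0.77],[0.61,-0.53,0,0,0,0,0.77],[0.61,-0.53,0,0,0,0,0.77],[0.61,-0.53,0,0,0,0,0.77]],
  ],
)

```text
clock: 18.3
eef_pos: [439.2, 125.8, -5.2]
tool_rot: [-3.142, -0.0, 2.424]
force: [-1.5, 1.9, 1.9]
width: 19.6
gripper_force: 1.3
```

```bash
python3 quick.py q6
```

```text
18.35 tcp [440.3 124.6  -5.3] tray [-43.8 -35.1] yaw-rel 38.3 [0.8 0.3 0.9] 19.796922523794827
wrist 2575
 knob [461.3 190.   40.7] [-104.3   -2.5] 878 [198. 192. 191.]
 knob [425.  118.3  40.7] [-40.4 -51.2] 435 [37. 37. 37.]
 knob [459.5 108.7  40.7] [-24.7 -19.1] 829 [103.  98.  98.]
 knob [445.5 141.7  40.6] [-59.7 -26.8] 433 [48. 47. 47.]
side 148
 knob [460.9 191.3  41.6] [-105.6   -2.7] 40 [191. 184. 180.]
 knob [447.1 142.   41. ] [-59.7 -25.2] 39 [77. 74. 71.]
 knob [456.7 107.7  41.5] [-24.2 -22. ] 26 [117. 111. 108.]
 knob [426.7 116.4  40.4] [-38.2 -50. ] 43 [71. 68. 65.]
```

Call:
play_rows(
  series=[
    [[0.59,-0.51,0,0,0,0,0.77],[0.59,-0.51,0,0,0,0,0.77],[0.59,-0.51,0,0,0,0,0.77],[0.59,-0.51,0,0,0,0,0.77],[0.3,-0.2,0,0,0,-6.4,0.77],[0.3,-0.2,0,0,0,-6.4,0.77],[0.3,-0.2,0,0,0,-6.4,0.77],[0.3,-0.2,0,0,0,-6.4,0.77],[0.3,-0.2,0,0,0,-6.4,0.77],[0.3,-0.2,0,0,0,-6.3,0.77],[0.16,-0.88,0,0,0,0,0.77],[0.16,-0.88,0,0,0,0,0.77],[0,0,0,0,0,0,0.77]],
  ],
)

```text
clock: 20.08
eef_pos: [483.8, 74.3, -5.3]
tool_rot: [-3.141, 0.001, 1.754]
force: [0.8, -0.5, 0.6]
width: 19.7
gripper_force: 0.0
```

```bash
python3 quick.py q7
```

```text
20.125 tcp [483.6  74.9  -5.3] tray [12.9 -1.5] yaw-rel 0.0 [ 0.2  0.1 -0.3] 19.31114578200912
wrist 2717
 knob [463.7 187.4  41. ] [-101.3   -0.6] 1011 [209. 210. 213.]
 knob [467.8  80.   40.7] [  5.1 -16.1] 443 [37. 37. 36.]
 knob [492.2  48.7  40.7] [40.3  2.2] 821 [96. 91. 90.]
 knob [498.2  85.5  40.8] [ 5.2 14.8] 442 [46. 45. 44.]
side 138
 knob [460.9 191.3  41.4] [-105.6   -2.7] 41 [189. 183. 178.]
 knob [509.6 -31.6  41.7] [122.4   4.7] 10 [148. 140. 136.]
 knob [465.1  77.8  41. ] [  6.7 -19.1] 39 [73. 71. 68.]
 knob [496.   49.4  41. ] [40.2  6. ] 9 [128. 122. 118.]
 knob [496.   81.5  41. ] [ 8.7 11.9] 39 [71. 68. 64.]
```

Call:
play_rows(
  series=[
    [[0.2,-0.87,0,0,0,0,0.77],[0.2,-0.87,0,0,0,0,0.77],[0.2,-0.87,0,0,0,0,0.77],[0.16,-0.88,0,0,0,0,0.77],[0.13,-0.7,0,0,0,0,0.77],[0.07,-0.39,0,0,0,0,0.77],[0,0,0,0,0,0,0.77],[0,0,0,0,0,0,0.77]],
  ],
)

```text
clock: 21.22
eef_pos: [493.1, 30.0, -5.3]
tool_rot: [-3.141, 0.0, 1.755]
force: [0.3, 0.1, 0.3]
width: 19.8
gripper_force: 0.0
```

```bash
python3 quick.py q8
```

```text
21.275 tcp [493.1  30.1  -5.3] tray [58.7 -0.3] yaw-rel 0.1 [ 0.5 -0.1 -0.2] 19.644953675841776
wrist 1719
 knob [507.7  40.8  40.7] [50.9 16. ] 443 [46. 45. 44.]
 knob [477.3  35.   40.5] [ 51. -15.] 446 [36. 36. 35.]
 knob [498.4   5.3  40.6] [84.1  0.4] 830 [93. 89. 88.]
side 124
 knob [461.4 190.8  41.4] [-105.1   -2.3] 39 [193. 187. 182.]
 knob [475.2  32.3  40.7] [ 53.3 -17.5] 39 [74. 72. 68.]
 knob [506.5  36.5  40.8] [54.9 14. ] 38 [79. 75. 70.]
```

Call:
play_rows(
  series=[
    [[0.05,-0.3,0,0,0,0,0.77],[0.05,-0.3,0,0,0,0,0.77],[0,0,0,0,0,0,0.77]],
  ],
)

```text
clock: 21.75
eef_pos: [493.8, 28.8, -5.1]
tool_rot: [3.14, -0.006, 1.758]
force: [-2.8, 8.7, 0.7]
width: 19.5
gripper_force: 4.2
```

Call:
play_rows(
  series=[
    [[-0.18,0.98,0,0,0,0,0.77],[0,0,2.5,0,0,0,0.77],[0,0,2.5,0,0,0,0.77],[-0.2,1,1,0,0,0,0.77],[-0.5,2.5,0,0,0,0,0.77],[-0.5,2.5,0,0,0,0,0.77],[-0.5,2.5,0,0,0,0,0.77],[-0.5,2.5,0,0,0,0,0.77],[-0.5,2.5,0,0,0,0,0.77],[-0.5,2.5,0,0,0,0,0.77],[-0.5,2.5,0,0,0,0,0.77],[0,0.6,0,0,0,0,0.77],[0,0,0,0,0,0,0.77],[0,0,0,0,0,0,0.77]],
  ],
)

```text
clock: 23.5
eef_pos: [455.6, 223.5, 54.5]
tool_rot: [-3.141, 0.001, 1.753]
force: [-0.2, -1.5, 0.2]
width: 19.5
gripper_force: 0.0
```

```bash
python3 quick.py q9
```

```text
23.55 tcp [455.7 223.6  54.6] tray [-138.3   -2. ] yaw-rel -0.0 [ 0.1 -0.8 -0.5] 19.718513069885844
wrist 333
 knob [462.7 191.9  40.8] [-105.9   -0.8] 333 [90. 85. 85.]
side 112
 knob [461.2 190.8  41.3] [-105.1   -2.4] 40 [125. 119. 116.]
 knob [496.7   3.8  41.6] [85.3 -1.6] 35 [189. 182. 177.]
 knob [505.2 -35.5  41.4] [125.5  -0.4] 37 [187. 180. 175.]
```

Call:
play_rows(
  series=[
    [[-0.07,0.4,-1,0,0,0,0.77],[0,0,-2.5,0,0,0,0.77],[0,0,-2.5,0,0,0,0.77],[0,0,0,0,0,0,0.77],[0,0,0,0,0,0,0.77],[0.16,-0.88,0,0,0,0,0.77],[0.16,-0.88,0,0,0,0,0.77],[0.16,-0.88,0,0,0,0,0.77],[0.16,-0.88,0,0,0,0,0.77],[0.16,-0.88,0,0,0,0,0.77],[0.16,-0.88,0,0,0,0,0.77],[0.16,-0.88,0,0,0,0,0.77],[0.16,-0.88,0,0,0,0,0.77],[0.16,-0.88,0,0,0,0,0.77],[0.16,-0.88,0,0,0,0,0.77],[0,0,0,0,0,0,0.77]],
  ],
)

```text
clock: 25.65
eef_pos: [470.7, 139.2, -5.4]
tool_rot: [-3.141, 0.002, 1.753]
force: [0.1, 1.0, 0.6]
width: 19.5
gripper_force: 0.0
```

```bash
python3 quick.py q10
```

```text
25.7 tcp [470.6 139.7  -5.4] tray [-53.1  -2.5] yaw-rel 0.0 [-0.   0.4  0.4] 19.7665446548681
wrist 1550
 knob [485.2 150.2  40.6] [-60.9  13.8] 437 [45. 45. 44.]
 knob [475.5 118.2  40.6] [-31.1  -1.7] 669 [96. 91. 91.]
 knob [454.8 144.8  40.7] [-61.  -17.2] 444 [37. 37. 36.]
side 137
 knob [504.6 -35.   41.7] [124.9  -0.8] 38 [179. 172. 167.]
 knob [451.9 141.2  40.6] [-58.1 -20.7] 48 [72. 70. 67.]
 knob [483.3 145.9  40.5] [-56.9  11.1] 50 [69. 67. 64.]
```

Call:
play_rows(
  series=[
    [[0.19,-0.88,0,0,0,0,0.77],[0.19,-0.88,0,0,0,0,0.77],[0.19,-0.88,0,0,0,0,0.77],[0.19,-0.88,0,0,0,0,0.77],[0.19,-0.88,0,0,0,0,0.77],[0.19,-0.88,0,0,0,0,0.77],[0.19,-0.88,0,0,0,0,0.77],[0.19,-0.88,0,0,0,0,0.77],[0.08,-0.4,0,0,0,0,0.77],[0,0,0,0,0,0,0.77],[0,0,0,0,0,0,0.77]],
  ],
)

```text
clock: 27.18
eef_pos: [486.7, 66.8, -5.2]
tool_rot: [-3.142, 0.0, 1.755]
force: [-0.2, -0.1, 0.3]
width: 19.3
gripper_force: 0.0
```

```bash
python3 quick.py q11
```

```text
27.225 tcp [486.7  66.9  -5.2] tray [21.4  0.1] yaw-rel 0.1 [-0.5 -0.1  1. ] 19.821968018449674
wrist 1558
 knob [470.8  72.   40.7] [ 13.5 -14.7] 441 [37. 37. 36.]
 knob [491.4  44.9  40.6] [43.8  0.7] 666 [94. 90. 89.]
 knob [501.3  77.4  40.6] [13.6 16.3] 451 [46. 45. 44.]
side 98
 knob [468.4  68.8  40.5] [ 16.2 -17.6] 39 [73. 71. 68.]
 knob [499.6  72.5  40.6] [18.2 13.8] 38 [76. 73. 68.]
 knob [509.8 -33.1  41.8] [123.9   4.6] 13 [176. 167. 162.]
```

Small is at 44, so about 6 mm to go.

Call:
play_rows(
  series=[
    [[0.07,-0.4,0,0,0,0,0.77],[0.05,-0.3,0,0,0,0,0.77],[0.04,-0.2,0,0,0,0,0.77],[0,0,0,0,0,0,0.77],[0,0,0,0,0,0,0.77]],
  ],
)

```text
clock: 27.95
eef_pos: [488.2, 59.7, -5.1]
tool_rot: [3.141, -0.003, 1.756]
force: [-1.4, 4.3, 0.6]
width: 19.5
gripper_force: 2.3
```

Contact at about 4.5 N. I'll back off, lift clear and check.

Call:
play_rows(
  series=[
    [[-0.18,0.98,0,0,0,0,0.77],[-0.18,0.98,0,0,0,0,0.77],[0,0,2.5,0,0,0,0.77],[0,0,4,0,0,0,0.77],[-0.5,2.5,4,0,0,0,0.77],[-1,5,4,0,0,0,0.77],[-1,5,4,0,0,0,0.77],[0,0,0,0,0,0,0.77],[0,0,0,0,0,0,0.77]],
  ],
)

```text
clock: 29.08
eef_pos: [460.1, 198.0, 176.6]
tool_rot: [-3.141, 0.002, 1.755]
force: [0.5, -0.5, -0.6]
width: 19.8
gripper_force: 0.0
```

```bash
python3 quick.py q12; python3 -c "
import cv2;b=cv2.imread('pics/q12_side.png');cv2.imwrite('pics/end.png',cv2.resize(b[150:300,220:400],(720,600),interpolation=3))"
```

```text
29.125 tcp [460.1 197.1 176.1] tray [-111.5   -2.5] yaw-rel 0.0 [ 0.  -1.1 -0.1] 19.52715804516714
wrist 376
 knob [506.2 -33.6  40.7] [123.7   1. ] 134 [168. 161. 159.]
 knob [492.6  39.3  40.8] [49.6  0.9] 108 [178. 171. 169.]
 knob [498.5   5.1  40.7] [84.3  0.5] 134 [174. 167. 165.]
side 100
 knob [504.7 -34.9  42. ] [124.8  -0.7] 36 [190. 182. 177.]
 knob [496.7   3.9  41.4] [85.2 -1.5] 36 [189. 182. 177.]
 knob [490.7  38.3  41.5] [50.2 -1.2] 28 [186. 178. 174.]
```

View pics/end.png

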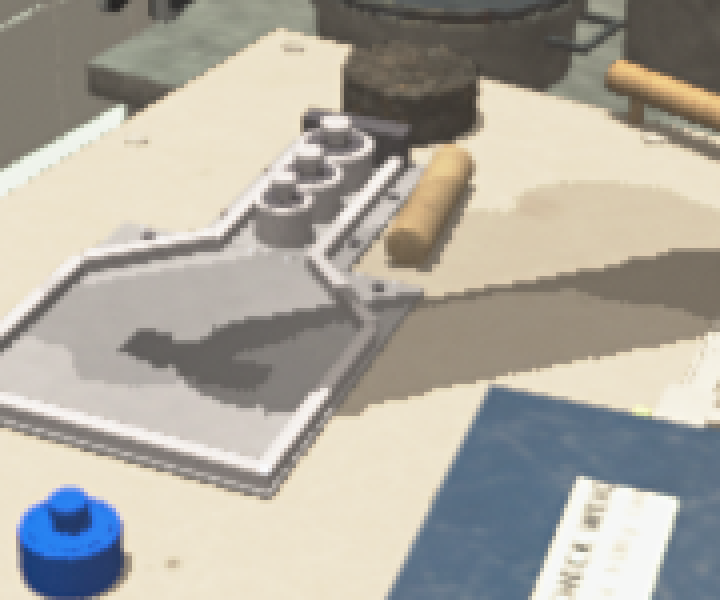

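The final crop shows the three weights upright in a closed row against the stop, at crop pixels (335,130), (310,165) and (285,195). The dowel and core have not moved.

```bash
python3 -c "
from h import *
print(workorder.finish_job())"
```

```text
the job is handed in; nothing more can be done
None
```

I handed in the job with the large, middle and small weights standing upright in a closed row in the slot, the largest pushed up to the end stop. No verdict came back; a first pass at the large weight missed it and moved nothing, and the core, dowel and mallet looked unmoved in the last pictures.

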